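# Uncover the instrument soaking pot under the magnifier lamp

## Task

The instruments in the big steel soaking pot under the magnifier lamp are ready to come out: lift the pot's loose lid off by its black knob, keeping it roughly level and clear of the lamp, and set it down knob up on the middle of the round lid rest. Its plate may have been left at any height, so feel for it: lower the lid gently until it lies on the plate, neither dropping it nor forcing it down, then let go. Do not touch the lamp, leave the pot where it stands and do not disturb the other things on the counter.

Things in the scene. Friction and masses are not known exactly. Their poses are not given: they have to be found in the camera images.
- lid_knob (a point): Centre of the grip of the lid's knob, on the lid's axis (z: axis, up). The knob is an upright black plastic cylinder, 30 mm across, 32 mm high (16 mm above and below this point), on an 18 mm thick neck. The lid's flat upper face is 30 mm below this point, its lowest face (the plug's) 48 mm below. Lid about 0.3 kg (0.2 to 0.4), quite loose.
- lid: The lid: a steel disc 160 mm across, 6 mm thick, under it a round plug 132 mm across, 12 mm deep, that hangs in the pot's mouth with 5 mm play all round: lift it straight up 15 mm or more before moving it sideways. Origin at the centre of the plug's underside (73 mm above the counter while on the pot), z along its axis, up.
- pot: The loose round steel pot, 150 mm across and 85 mm high, wall 4 mm, about 0.8 kg, with two small loop handles on its sides (reaching 102 mm from its axis). Origin at the centre of its underside on the counter.
- lamp_head (a point): Centre of the underside of the lamp's round white head (a ring with a lens, 210 mm across, 36 mm thick), 212 mm above the counter. x points level away from the lid's knob, to the lamp's post 170 mm beyond. The near edge is about over the knob, 75 mm above its top: a gripper pointing straight down cannot get there; lean it about 35 to 40 degrees, fingers pointing down and along this x.
- lamp: The whole magnifier lamp, fixed; origin on the counter below the near edge of its head, x level towards its post (275 mm from the origin, foot 90 mm across).
- lid_rest: The fixed lid rest: round grey foot 110 mm across, origin at its centre on the counter. On its axis a post carries a level flat round aluminium plate, 140 mm across, 6 mm thick. The plate's upper face is at a different height every time, 50 to 110 mm above the counter, not in this reading. It sits on a soft spring: gives 1 mm per 2.5 N, 8 mm at most.
- pump_bottle: Bystander: white pump bottle, 172 mm tall, 56 mm across. Origin at the centre of its underside.
- canister: Bystander: small closed steel canister with its own small steel knob, 109 mm tall in all, 90 mm across; not the pot of this task. Origin at the centre of its underside.
- dropper: Bystander: small amber dropper bottle, 96 mm tall, 36 mm across. Origin at the centre of its underside.
- cream_jar: Bystander: squat amber cream jar, 45 mm tall, 64 mm across. Origin at the centre of its underside.
- foot_file: Bystander: foot file lying flat, 190 mm long, 34 mm wide, 14 mm high. Origin at the centre of its underside.
- nipper_case: Bystander: flat dark case, 160 x 60 x 22 mm. Origin at the centre of its underside.
- spray_bottle: Bystander: amber bottle with white cap, 130 mm tall, 52 mm across. Origin at the centre of its underside.
Things that resemble listed ones, but are neither listed nor needed, are in the scene too. What is shaped like the lid but blue or green is not meant.

How it is judged:
By the outcome, as a careful person would: the job done as asked, in the order asked, and still so for the second after the job is handed in, with the robot touching nothing.
It also fails if it takes over 51 s, if anything falls off the work surface, if the arm or the gripper's body presses on something with over 40 N, if the wrist force passes 120 N, or if a joint passes its speed limit or range.

## Robot

A 6-joint arm with a two-finger parallel gripper is mounted at the origin on the work surface. World frame = base frame: x ahead of the robot, y to its left, z up, the work surface at z = 0. Lengths are in m, angles in rad, forces in N, time in s.
With the tool pointing down it reaches from about 0.3 to 0.875 m from the base axis. Payload 6.4 kg.
Tool frame: the origin (TCP) lies midway between the tips of the shut fingers; the grasp point (between the pads) lies 19 mm behind it; z points along the fingers, y is the line along which they close (so a half turn about z gives the same grasp; the last joint's range is limited). The gripper opens to 85 mm and grips with 20 to 120 N. Pads are 22 mm wide; open, the fingers measure 114 mm over their backs; the gripper's body (76 mm by 85 mm) begins 54 mm behind the grasp point. The pads swing forward as they close: fully open they stand 13 mm farther back than shut.
Start: joints at [1.036, 0.181, 1.607, -0, 1.354, -0.206], TCP at [0.186, 0.544, 0.231] pointing down, gripper open.
Joint ranges: [-2.99, 2.99], [-0.89, 2.07], [0.3, 2.58], [-1.14, 4.28], [0, 2.63], [-3.12, 3.12]. Speed limits (rad/s): [2.57, 2.57, 3.01, 3.14, 3.14, 3.14].

## Interface

Orientations are given as a unit quaternion [w, x, y, z].
In Python, from workcell import * gives the robot as it stands.
- The arm moves only by the tool carry_out, never from a script. Its argument "rows" is a list of rows, each an object with "jaw": the opening, from -1 (shut) to 1 (fully open), so that 0 is half open; "travel": the shift along the world's x, y, z in units of 30 mm (1.0 is 30 mm), a list of three; "turn": the turn about the world's z in units of 5 degrees (1.0 is 5 degrees). A call has 1 to 12 rows; each row is the pose to reach, as a shift and turn from the pose commanded when the call began; what a row does not reach only later rows make up. A row lasts 1/12 s, in which the tool goes at most 41.7 mm and 7.16 degrees, less where a joint would pass 70% of its speed; a pose out of reach is approached as far as the arm can. A call with a gripper value outside its range is refused whole. The fingers move at their own pace and stop on an object; "newtons" is the grip in N (left out, the last holds). Time passes only in rows, so rows that repeat a pose let the fingers close. It gives the time, the measured TCP pose, the force, the opening and the grip force at its end, in the units of the state.
- observe(): the state, without advancing time (a new reading comes with each control period).
- camera(name): name is "scene" or "side" or "wrist"; returns a dict with "image" (384x512x3 uint8, red, green, blue), "range_z" (384x512 float32, m along the optical axis (not along the pixel's ray), 0 where there is no reading), "fx", "fy", "cx", "cy" (pixels), "distortion" ([k1, k2, p1, p2, k3] as OpenCV has them; the pictures are not rectified), "world_to_cam" (4x4, takes a point from world to camera coordinates). Camera axes: x right, y up, looking along -z (the intrinsics and any distortion apply to the point x, -y, -z); pixel columns grow to the right and rows downward; lengths in m; the calibration is good to about 2 mm. A picture is of the moment at which its call begins.
- job_done(): hands the job in; it is judged then, once.
The state is a dict: "time_s": time; "joint_positions": joint angles; "joint_vel": joint speeds; "effort": joint torques, N m; "ee_pos": TCP position; "tool_rot": TCP orientation; "contact_force": force on the tool from outside, world axes, zero at the start; "moment": the same for the moment, N m; "finger_gap": finger opening in m; "grasp_force": force on a finger pad.
Only numpy, scipy, OpenCV 4.12 (cv2) and the standard library are available. Lean on these libraries where they do the work, as an engineer would, in place of code of your own. Each camera call takes 0.05 s, during which the arm holds its last target. There are 200 camera calls.

## Working session

There is one attempt and no reset: what is moved stays moved. The work goes in short steps, Python scripts to look and compute and a tool call to move; the robot and the scene stay as the last step left them, time stands still between calls to the robot, and variables do not carry over. Pictures are saved under pics/ and viewed, at most 10 in all, crops included, and the job is handed in when it is done.

Besides the shell and the picture viewer there is one more tool, called after ">>>" as name([rows], argument=value, ...), one row to a line, values as JSON. carry_out: Moves the arm, as the interface text tells. Its arguments: {"type":"object","properties":{"rows":{"type":"array"},"newtons":{"type":"number"}},"required":["rows"]}

View pics/s0.png

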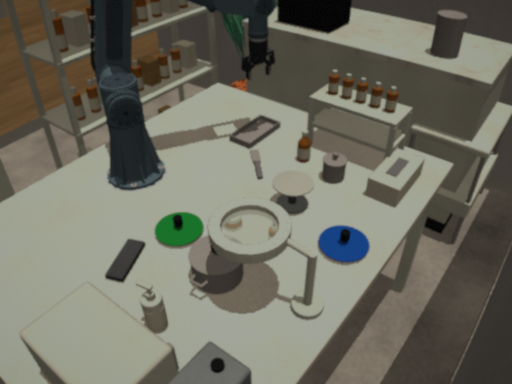

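View pics/d0.png

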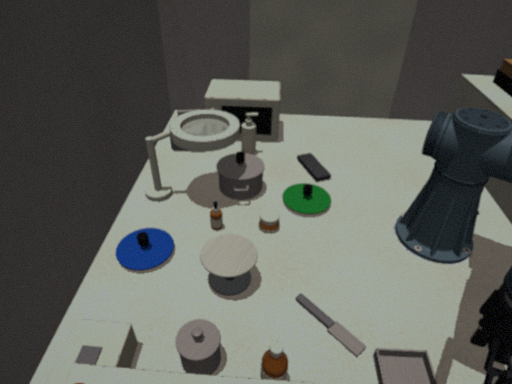

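Run:
```python
from h import *
import pickle
C=pickle.load(open('c0.pkl','rb'))
s,d=C['scene'],C['side']
Ps,Pd=deproj(s),deproj(d)
def near(P,img,u,v,r,f=None):
    q=P[v-r:v+r+1,u-r:u+r+1].reshape(-1,3); return np.nanmedian(q,0).round(3)
print('knob scene',near(Ps,s,213,245,1),'side',near(Pd,d,240,158,1))
# knob: black pixels in side near it
g=d['image'].max(2); m=(g<45); m[:140]=0;m[175:]=0;m[:,:225]=0;m[:,255:]=0
v,u=np.nonzero(m);print('blk',len(u),u.min(),u.max(),v.min(),v.max(),u.mean(),v.mean()); print(onz(d,u.mean(),v.mean(),.121), np.nanmedian(Pd[m],0))
def fit(P,zlo,zhi,box,n):
    q=P[(P[...,2]>zlo)&(P[...,2]<zhi)&(P[...,0]>box[0])&(P[...,0]<box[1])&(P[...,1]>box[2])&(P[...,1]<box[3])]
    if len(q)<10: print(n,len(q));return
    (x,y),r=cv2.minEnclosingCircle(q[:,:2].astype(np.float32)); print(n,len(q),round(x,3),round(y,3),round(r,3),np.median(q[:,2]).round(3))
for P,n in((Ps,'s'),(Pd,'d')):
    k=np.nanmedian(Pd[m],0); b=(k[0]-.12,k[0]+.12,k[1]-.12,k[1]+.12)
    fit(P,.080,.098,b,n+' lid'); 
    B=(k[0]-.35,k[0]+.35,k[1]-.25,k[1]+.35)
    fit(P,.200,.262,B,n+' lamp'); fit(P,.236,.262,B,n+' lamptop')
for n,(u,v) in dict(plate=(228,253),foot=(230,285),drop=(216,215),jar=(269,222),can=(198,330),spray=(275,360),pump=(249,135),blue=(144,238),green=(307,190),post=(154,170),pfoot=(158,193),case=(314,167),box=(243,90)).items(): print(n,near(Pd,d,u,v,2))
for n,(u,v) in dict(plate=(293,184),can=(334,160),post=(310,275),drop=(305,150),pump=(150,295)).items(): print('s',n,near(Ps,s,u,v,2))
a=d['image'][110:240,130:330]; b=s['image'][190:320,150:350]
save('z1.png',np.vstack([cv2.resize(x,(800,300*1),interpolation=cv2.INTER_CUBIC) for x in(a[:,:],b)]))
```

```text
knob scene [ 0.667 -0.275  0.228] side [ 0.593 -0.181  0.13 ]
blk 92 236 243 152 165 239.70652173913044 158.0108695652174
[ 0.59573877 -0.19506138  0.121     ] [ 0.59385455 -0.18500645  0.1277977 ]
s lid 1149 0.596 -0.199 0.082 0.09
s lamp 4756 0.739 -0.174 0.143 0.235
s lamptop 2342 0.703 -0.176 0.108 0.247
d lid 971 0.594 -0.194 0.081 0.092
d lamp 2624 0.737 -0.166 0.144 0.237
d lamptop 1359 0.701 -0.171 0.108 0.249
plate [0.589 0.203 0.097]
foot [0.582 0.233 0.012]
drop [0.645 0.024 0.061]
jar [0.491 0.022 0.044]
can [0.621 0.422 0.111]
spray [0.471 0.47  0.104]
pump [ 0.58  -0.404  0.093]
blue [0.823 0.135 0.064]
green [ 0.375 -0.122  0.059]
post [ 0.863 -0.128  0.105]
pfoot [ 0.859 -0.116  0.022]
case [ 0.335 -0.313  0.023]
box [ 0.619 -0.595  0.194]
s plate [0.594 0.192 0.094]
s can [0.627 0.413 0.084]
s post [ 0.872 -0.15   0.145]
s drop [0.486 0.44  0.057]
s pump [ 0.593 -0.437  0.138]
```

View pics/z1.png

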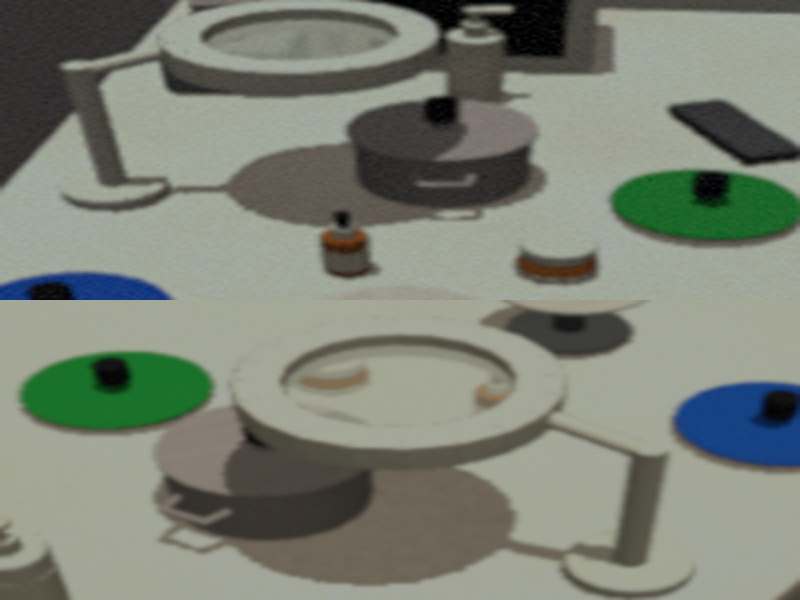

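Side (240,158) and scene (213,245) show the steel pot's black knob. The lookalikes are the green lid (307,190) and blue lid (144,238), both in side, and the canister's steel knob (198,330). I choose the black knob on the steel lid half under the lamp, at about (0.595, -0.196). I'll go up and into free space first.

>>> carry_out([
  {"jaw": 1,"travel": [0,0,1.3],"turn": 1},
  {"jaw": 1,"travel": [0,0,2.6],"turn": 2},
  {"jaw": 1,"travel": [0.5,-0.4,3.8],"turn": 3},
  {"jaw": 1,"travel": [1.4,-1.2,4.5],"turn": 4},
  {"jaw": 1,"travel": [2.4,-2.1,5],"turn": 5},
  {"jaw": 1,"travel": [3.4,-3,5.5],"turn": 6.2},
  {"jaw": 1,"travel": [4.4,-3.9,6],"turn": 6.2},
  {"jaw": 1,"travel": [5.4,-4.8,6],"turn": 6.2},
  {"jaw": 1,"travel": [6.4,-5.6,6],"turn": 6.2},
  {"jaw": 1,"travel": [7.4,-6.5,6],"turn": 6.2},
  {"jaw": 1,"travel": [8.4,-7.4,6],"turn": 6.2},
  {"jaw": 1,"travel": [9.4,-8.3,6],"turn": 6.2},
])

```text
time_s: 1.15
ee_pos: [0.4687, 0.2935, 0.4111]
tool_rot: [-0.0, -0.106, 0.994, 0.0]
contact_force: [1.0, 0.4, 1.0]
finger_gap: 0.0855
grasp_force: 0.0
```

>>> carry_out([
  {"jaw": 1,"travel": [1.2,-0.5,0],"turn": 0},
  {"jaw": 1,"travel": [2.4,-1,0],"turn": 0},
  {"jaw": 1,"travel": [3.6,-1.5,0],"turn": 0},
  {"jaw": 1,"travel": [4.8,-2,0],"turn": 0},
  {"jaw": 1,"travel": [6.0,-2.5,0],"turn": 0},
  {"jaw": 1,"travel": [7.2,-3,0],"turn": 0},
  {"jaw": 1,"travel": [8.4,-3.5,0],"turn": 0},
  {"jaw": 1,"travel": [9.6,-4.0,0],"turn": 0},
  {"jaw": 1,"travel": [10.8,-4,0],"turn": 0},
  {"jaw": 1,"travel": [12,-3.7,0],"turn": 0},
  {"jaw": 1,"travel": [13.2,-3.5,0],"turn": 0},
  {"jaw": 1,"travel": [14.4,-3.3,0],"turn": 0},
])

```text
time_s: 2.15
ee_pos: [0.8437, 0.1842, 0.3792]
tool_rot: [0.007, -0.106, 0.994, 0.002]
contact_force: [-0.7, -0.2, -2.4]
finger_gap: 0.0854
grasp_force: 0.0
```

Run:
```python
from h import *
print(observe()['joint_positions'].round(3))
```

```text
[ 0.076  0.891  0.304  0.005  1.932 -1.704]
```

>>> carry_out([
  {"jaw": 1,"travel": [1.2,0.2,0],"turn": 0},
  {"jaw": 1,"travel": [2.4,0.5,0],"turn": 0},
  {"jaw": 1,"travel": [3.6,0.7,0],"turn": 0},
  {"jaw": 1,"travel": [4.8,1,0],"turn": 0},
  {"jaw": 1,"travel": [6,1.2,0],"turn": 0},
])

```text
time_s: 2.57
ee_pos: [0.8718, 0.1893, 0.352]
tool_rot: [0.032, -0.106, 0.994, 0.003]
contact_force: [-0.9, 1.4, 0.3]
finger_gap: 0.0854
grasp_force: 0.0
```

Run:
```python
from h import *
o=observe();print(o['joint_positions'].round(3),o['tool_rot'].round(4),o['ee_pos'].round(3))
```

```text
[ 0.078  0.927  0.298  0.009  1.852 -1.702] [ 0.032  -0.1061  0.9938  0.0033] [0.872 0.189 0.352]
```

>>> carry_out([
  {"jaw": 1,"travel": [-1,-0.2,0],"turn": 0},
  {"jaw": 1,"travel": [-2,-0.4,0],"turn": 0},
  {"jaw": 1,"travel": [-3,-0.6,0],"turn": 0},
])

```text
time_s: 2.82
ee_pos: [0.7808, 0.1706, 0.3472]
tool_rot: [0.03, -0.106, 0.994, 0.003]
contact_force: [0.5, -0.8, 2.3]
finger_gap: 0.0853
grasp_force: 0.0
```

Run:
```python
from h import *
o=observe();print(o['joint_positions'].round(3),o['tool_rot'].round(4),o['ee_pos'].round(3))
```

```text
[ 0.063  0.607  0.815  0.009  1.661 -1.718] [ 0.0296 -0.1059  0.9939  0.0034] [0.781 0.171 0.347]
```

>>> carry_out([
  {"jaw": 1,"travel": [14,2.8,6],"turn": 0},
  {"jaw": 1,"travel": [14,2.8,6],"turn": 0},
  {"jaw": 1,"travel": [14,2.8,6],"turn": 0},
  {"jaw": 1,"travel": [14,2.8,6],"turn": 0},
  {"jaw": 1,"travel": [14,2.8,6],"turn": 0},
  {"jaw": 1,"travel": [14,2.8,6],"turn": 0},
  {"jaw": 1,"travel": [14,2.8,6],"turn": 0},
  {"jaw": 1,"travel": [14,2.8,6],"turn": 0},
  {"jaw": 1,"travel": [14,2.8,6],"turn": 0},
  {"jaw": 1,"travel": [14,2.8,6],"turn": 0},
  {"jaw": 1,"travel": [14,2.8,6],"turn": 0},
  {"jaw": 1,"travel": [14,2.8,6],"turn": 0},
])

```text
time_s: 3.82
ee_pos: [0.8707, 0.1855, 0.3809]
tool_rot: [0.048, -0.106, 0.993, 0.005]
contact_force: [0.3, 0.8, -0.7]
finger_gap: 0.0857
grasp_force: 0.0
```

Run:
```python
from h import *
from scipy.spatial.transform import Rotation as R
o=observe();q=o['tool_rot'];M=R.from_quat(q[[1,2,3,0]]).as_matrix()
print(o['joint_positions'].round(3),q.round(4),o['ee_pos'].round(3));print('lean',np.degrees(np.arccos(-M[2,2])),'head',np.degrees(np.arctan2(M[1,2],M[0,2])),'y',M[:,1].round(3))
```

```text
[ 0.072  0.894  0.298  0.014  1.854 -1.706] [ 0.0479 -0.1058  0.9932  0.005 ] [0.871 0.185 0.381]
lean 5.523066854712486 head 12.094613515909865 y [-0.211  0.978 -0.   ]
```

>>> carry_out([
  {"jaw": 1,"travel": [14,2.8,3],"turn": 0},
])

```text
time_s: 3.9
ee_pos: [0.8812, 0.1873, 0.3775]
tool_rot: [0.062, -0.106, 0.992, 0.006]
contact_force: [1.3, 0.1, 0.7]
finger_gap: 0.0852
grasp_force: 0.0
```

>>> carry_out([
  {"jaw": 1,"travel": [14,2.8,3],"turn": 0},
])

```text
time_s: 3.98
ee_pos: [0.8926, 0.1892, 0.372]
tool_rot: [0.075, -0.106, 0.992, 0.008]
contact_force: [0.4, 0.3, 0.7]
finger_gap: 0.0852
grasp_force: 0.0
```

>>> carry_out([
  {"jaw": 1,"travel": [14,2.8,3],"turn": 0},
  {"jaw": 1,"travel": [14,2.8,3],"turn": 0},
])

```text
time_s: 4.15
ee_pos: [0.9078, 0.1915, 0.3611]
tool_rot: [0.091, -0.105, 0.99, 0.01]
contact_force: [-2.0, -0.2, -0.7]
finger_gap: 0.0855
grasp_force: 0.0
```

>>> carry_out([
  {"jaw": 1,"travel": [14,2.8,6],"turn": 0},
])

```text
time_s: 4.23
ee_pos: [0.9148, 0.1926, 0.3609]
tool_rot: [0.101, -0.105, 0.989, 0.011]
contact_force: [-0.2, 0.7, -1.1]
finger_gap: 0.0852
grasp_force: 0.0
```

>>> carry_out([
  {"jaw": 1,"travel": [14,2.8,6],"turn": 0},
])

```text
time_s: 4.32
ee_pos: [0.923, 0.1939, 0.3657]
tool_rot: [0.116, -0.105, 0.988, 0.012]
contact_force: [-0.1, 0.5, -0.2]
finger_gap: 0.0854
grasp_force: 0.0
```

Single-row calls build up lean at about 1.5° each, so I'll continue.

>>> carry_out([
  {"jaw": 1,"travel": [14,2.8,6],"turn": 0},
])

```text
time_s: 4.4
ee_pos: [0.9311, 0.1953, 0.3702]
tool_rot: [0.131, -0.105, 0.986, 0.014]
contact_force: [-0.4, 0.4, -0.3]
finger_gap: 0.0857
grasp_force: 0.0
```

>>> carry_out([
  {"jaw": 1,"travel": [14,2.8,6],"turn": 0},
])

```text
time_s: 4.48
ee_pos: [0.9392, 0.1966, 0.374]
tool_rot: [0.145, -0.105, 0.984, 0.015]
contact_force: [-0.0, -0.6, 0.3]
finger_gap: 0.0857
grasp_force: 0.0
```

>>> carry_out([
  {"jaw": 1,"travel": [14,2.8,6],"turn": 0},
])

```text
time_s: 4.57
ee_pos: [0.9472, 0.198, 0.3774]
tool_rot: [0.158, -0.105, 0.982, 0.016]
contact_force: [-0.1, -0.1, 0.0]
finger_gap: 0.0855
grasp_force: 0.0
```

>>> carry_out([
  {"jaw": 1,"travel": [14,2.8,6],"turn": 0},
])

```text
time_s: 4.65
ee_pos: [0.9553, 0.1993, 0.3807]
tool_rot: [0.172, -0.104, 0.979, 0.018]
contact_force: [0.3, -0.3, 0.7]
finger_gap: 0.0854
grasp_force: 0.0
```

>>> carry_out([
  {"jaw": 1,"travel": [14,2.8,6],"turn": 0},
])

```text
time_s: 4.73
ee_pos: [0.9634, 0.2007, 0.384]
tool_rot: [0.186, -0.104, 0.977, 0.019]
contact_force: [0.2, 0.5, -0.3]
finger_gap: 0.0854
grasp_force: 0.0
```

>>> carry_out([
  {"jaw": 1,"travel": [14,2.8,6],"turn": 0},
])

```text
time_s: 4.82
ee_pos: [0.9715, 0.2021, 0.3874]
tool_rot: [0.199, -0.104, 0.974, 0.02]
contact_force: [0.8, -1.1, 0.3]
finger_gap: 0.0855
grasp_force: 0.0
```

>>> carry_out([
  {"jaw": 1,"travel": [14,2.8,6],"turn": 0},
])

```text
time_s: 4.9
ee_pos: [0.9796, 0.2035, 0.3907]
tool_rot: [0.213, -0.103, 0.971, 0.022]
contact_force: [0.2, -0.2, -0.8]
finger_gap: 0.0851
grasp_force: 0.0
```

>>> carry_out([
  {"jaw": 1,"travel": [14,2.8,6],"turn": 0},
])

```text
time_s: 4.98
ee_pos: [0.9876, 0.2049, 0.3941]
tool_rot: [0.226, -0.103, 0.968, 0.023]
contact_force: [-0.1, 0.0, -0.0]
finger_gap: 0.0852
grasp_force: 0.0
```

>>> carry_out([
  {"jaw": 1,"travel": [14,2.8,6],"turn": 0},
])

```text
time_s: 5.07
ee_pos: [0.9957, 0.2063, 0.3974]
tool_rot: [0.24, -0.103, 0.965, 0.024]
contact_force: [-0.5, -0.0, 0.6]
finger_gap: 0.0856
grasp_force: 0.0
```

>>> carry_out([
  {"jaw": 1,"travel": [14,2.8,6],"turn": 0},
])

```text
time_s: 5.15
ee_pos: [1.0036, 0.2077, 0.4008]
tool_rot: [0.253, -0.102, 0.962, 0.026]
contact_force: [-0.2, 0.3, 0.7]
finger_gap: 0.0855
grasp_force: 0.0
```

>>> carry_out([
  {"jaw": 1,"travel": [14,2.8,6],"turn": 0},
])

```text
time_s: 5.23
ee_pos: [1.0115, 0.2091, 0.4043]
tool_rot: [0.266, -0.102, 0.958, 0.027]
contact_force: [0.4, -0.3, 0.0]
finger_gap: 0.0851
grasp_force: 0.0
```

>>> carry_out([
  {"jaw": 1,"travel": [14,2.8,6],"turn": 0},
])

```text
time_s: 5.32
ee_pos: [1.0193, 0.2105, 0.4078]
tool_rot: [0.279, -0.102, 0.954, 0.028]
contact_force: [1.0, -0.3, -0.2]
finger_gap: 0.0854
grasp_force: 0.0
```

>>> carry_out([
  {"jaw": 1,"travel": [14,2.8,6],"turn": 0},
])

```text
time_s: 5.4
ee_pos: [1.027, 0.2119, 0.4113]
tool_rot: [0.292, -0.101, 0.95, 0.03]
contact_force: [-0.5, -0.7, 0.1]
finger_gap: 0.0853
grasp_force: 0.0
```

>>> carry_out([
  {"jaw": 1,"travel": [14,2.8,6],"turn": 0},
])

```text
time_s: 5.48
ee_pos: [1.0346, 0.2133, 0.4149]
tool_rot: [0.305, -0.101, 0.946, 0.031]
contact_force: [-0.5, 0.4, 1.0]
finger_gap: 0.0853
grasp_force: 0.0
```

>>> carry_out([
  {"jaw": 1,"travel": [14,2.8,6],"turn": 0},
])

```text
time_s: 5.57
ee_pos: [1.0422, 0.2146, 0.4184]
tool_rot: [0.318, -0.1, 0.942, 0.032]
contact_force: [0.3, -0.0, 0.0]
finger_gap: 0.0852
grasp_force: 0.0
```

```bash
cat >> h.py <<'E'
from scipy.spatial.transform import Rotation as R
def st():
    o=observe();q=o['tool_rot'];M=R.from_quat(q[[1,2,3,0]]).as_matrix()
    print('t',o['time_s'],'j',o['joint_positions'].round(3),'tcp',o['ee_pos'].round(4),'lean',np.degrees(np.arccos(-M[2,2])).round(2),'head',np.degrees(np.arctan2(M[1,2],M[0,2])).round(2),'y',M[:,1].round(3),'F',o['contact_force'].round(1),'gap',round(o['finger_gap'],4),'grasp pt',(o['ee_pos']-.019*M[:,2]).round(4))
    return o,M
E
python3 -c "
from h import *
st()"
```

```text
t 5.5667 j [ 0.067  0.925  0.299  0.088  1.273 -1.714] tcp [1.0422 0.2146 0.4184] lean 37.3 head 11.83 y [-0.209  0.978 -0.003] F [ 0.3 -0.   0. ] gap 0.0852 grasp pt [1.0309 0.2123 0.4335]
```

>>> carry_out([
  {"jaw": 1,"travel": [-1.2,-0.3,0],"turn": 0},
  {"jaw": 1,"travel": [-2.5,-0.6,0],"turn": 0},
  {"jaw": 1,"travel": [-3.8,-0.9,0],"turn": 0},
  {"jaw": 1,"travel": [-5.1,-1.3,0],"turn": 0},
  {"jaw": 1,"travel": [-6.4,-1.7,0],"turn": 0},
  {"jaw": 1,"travel": [-7.7,-2.1,0],"turn": 0},
  {"jaw": 1,"travel": [-9,-2.5,0],"turn": 0},
  {"jaw": 1,"travel": [-10.3,-2.9,0],"turn": 0},
  {"jaw": 1,"travel": [-11.6,-3.3,0],"turn": 0},
  {"jaw": 1,"travel": [-12.9,-3.7,0],"turn": 0},
  {"jaw": 1,"travel": [-14.2,-4.1,0],"turn": 0},
  {"jaw": 1,"travel": [-15.5,-4.5,0],"turn": 0},
])

```text
time_s: 6.57
ee_pos: [0.5872, 0.0833, 0.4184]
tool_rot: [0.318, -0.101, 0.942, 0.032]
contact_force: [-0.5, -1.2, 1.5]
finger_gap: 0.0855
grasp_force: 0.0
```

```bash
python3 -c "
from h import *
st()"
```

```text
t 6.5667 j [-0.189 -0.314  1.832  0.276  1.029 -2.043] tcp [0.5872 0.0833 0.4184] lean 37.27 head 11.84 y [-0.21   0.978 -0.004] F [-0.5 -1.2  1.5] gap 0.0855 grasp pt [0.5759 0.081  0.4335]
```

>>> carry_out([
  {"jaw": 1,"travel": [-1,-1,0],"turn": 0},
  {"jaw": 1,"travel": [-2,-2,0],"turn": 0},
  {"jaw": 1,"travel": [-3,-3,-0.4],"turn": 0},
  {"jaw": 1,"travel": [-3.3,-4,-1],"turn": 0},
  {"jaw": 1,"travel": [-3.3,-5.1,-1.6],"turn": 0},
  {"jaw": 1,"travel": [-3.3,-6.2,-2.2],"turn": 0},
  {"jaw": 1,"travel": [-3.3,-7.3,-2.9],"turn": 0},
  {"jaw": 1,"travel": [-3.3,-8.3,-3.6],"turn": 0},
  {"jaw": 1,"travel": [-3.3,-9.3,-4.3],"turn": 0},
  {"jaw": 1,"travel": [-3.3,-10,-5],"turn": 0},
  {"jaw": 1,"travel": [-3.3,-10,-5],"turn": 0},
  {"jaw": 1,"travel": [-3.3,-10,-5],"turn": 0},
])

```text
time_s: 7.57
ee_pos: [0.4896, -0.217, 0.2672]
tool_rot: [0.317, -0.099, 0.943, 0.033]
contact_force: [0.8, 0.9, 0.5]
finger_gap: 0.085
grasp_force: 0.0
```

Run:
```python
from h import *
o,M=st()
w=camera('wrist');save('w1.png',w['image'])
import pickle;pickle.dump(w,open('w1.pkl','wb'))
P=deproj(w)
m=(w['image'].max(2)<60)&(abs(P[...,0]-.595)<.05)&(abs(P[...,1]+.196)<.05)&(P[...,2]>.1)&(P[...,2]<.15)
q=P[m];print(len(q))
if len(q): v,u=np.nonzero(m);print(u.min(),u.max(),v.min(),v.max(),q.min(0).round(3),q.max(0).round(3),np.median(q,0).round(3))
L=P[(P[...,2]>.084)&(P[...,2]<.1)&(abs(P[...,0]-.595)<.13)&(abs(P[...,1]+.196)<.13)]
print('lid',len(L),cv2.minEnclosingCircle(L[:,:2].astype(np.float32)))
```

```text
t 7.5667 j [-1.009 -0.218  2.06   0.673  1.144 -3.027] tcp [ 0.4896 -0.217   0.2672] lean 37.2 head 12.0 y [-0.207  0.978  0.   ] F [0.8 0.9 0.5] gap 0.085 grasp pt [ 0.4784 -0.2194  0.2824]
701
239 263 158 190 [ 0.581 -0.212  0.105] [ 0.61  -0.182  0.137] [ 0.587 -0.199  0.13 ]
lid 7972 ((0.5961562991142273, -0.19689632952213287), 0.08035396039485931)
```

View pics/w1.png

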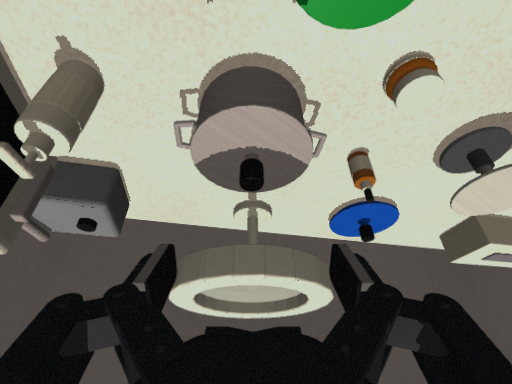

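Upside-down wrist view: the steel lid's knob is at (251,174) with the lamp beyond it at (252,280), and both line up with the fingers. I'll approach along the tool axis.

>>> carry_out([
  {"jaw": 1,"travel": [0.5,0.07,-0.67],"turn": 0},
  {"jaw": 1,"travel": [1,0.15,-1.35],"turn": 0},
  {"jaw": 1,"travel": [1.5,0.22,-2.02],"turn": 0},
  {"jaw": 1,"travel": [2,0.33,-2.7],"turn": 0},
  {"jaw": 1,"travel": [2.5,0.45,-3.37],"turn": 0},
  {"jaw": 1,"travel": [2.9,0.54,-3.91],"turn": 0},
  {"jaw": 1,"travel": [3.2,0.6,-4.3],"turn": 0},
  {"jaw": 1,"travel": [3.45,0.65,-4.64],"turn": 0},
  {"jaw": 1,"travel": [3.7,0.7,-4.98],"turn": 0},
  {"jaw": 1,"travel": [3.92,0.75,-5.28],"turn": 0},
  {"jaw": 1,"travel": [3.92,0.75,-5.28],"turn": 0},
  {"jaw": 1,"travel": [3.92,0.75,-5.28],"turn": 0},
])

```text
time_s: 8.62
ee_pos: [0.6103, -0.192, 0.1139]
tool_rot: [0.316, -0.1, 0.943, 0.032]
contact_force: [-0.1, -0.1, 0.4]
finger_gap: 0.0851
grasp_force: 0.0
```

Run:
```python
from h import *
o,M=st()
d=camera('side');save('d2.png',cv2.resize(d['image'][90:240,120:320],(800,600),interpolation=cv2.INTER_CUBIC))
```

```text
t 8.6167 j [-0.748  0.232  1.966  0.839  0.722 -3.117] tcp [ 0.6103 -0.192   0.1139] lean 37.03 head 11.84 y [-0.209  0.978 -0.003] F [-0.1 -0.1  0.4] gap 0.0851 grasp pt [ 0.5991 -0.1944  0.1291]
```

View pics/d2.png

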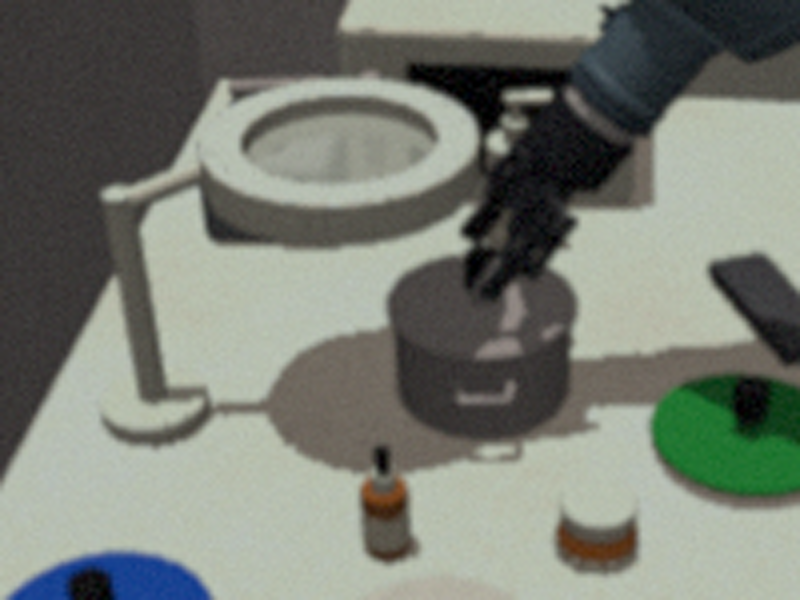

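j6 is close to its limit (-3.117), so I'll turn the tool 10° towards the arm plane to relieve it and correct the position.

>>> carry_out([
  {"jaw": 1,"travel": [0,0,0],"turn": -1},
  {"jaw": 1,"travel": [-0.05,-0.1,0],"turn": -2},
  {"jaw": 1,"travel": [-0.1,-0.15,-0.1],"turn": -2},
  {"jaw": 1,"travel": [-0.1,-0.15,-0.17],"turn": -2},
  {"jaw": 1,"travel": [-0.1,-0.15,-0.17],"turn": -2},
])

```text
time_s: 9.08
ee_pos: [0.6066, -0.1978, 0.1079]
tool_rot: [0.317, -0.017, 0.948, 0.004]
contact_force: [0.3, -0.6, 0.2]
finger_gap: 0.0853
grasp_force: 0.0
```

```bash
python3 -c "
from h import *
st()"
```

```text
t 9.0833 j [-0.715  0.206  2.016  0.838  0.582 -2.96 ] tcp [ 0.6066 -0.1978  0.1079] lean 36.99 head 1.85 y [-0.036  0.999 -0.003] F [ 0.3 -0.6  0.2] gap 0.0853 grasp pt [ 0.5951 -0.1981  0.123 ]
```

>>> carry_out([
  {"jaw": 0.2,"travel": [0,0,0],"turn": 0},
  {"jaw": -0.2,"travel": [0,0,0],"turn": 0},
  {"jaw": -0.3,"travel": [0,0,0],"turn": 0},
  {"jaw": -0.5,"travel": [0,0,0],"turn": 0},
  {"jaw": -1,"travel": [0,0,0],"turn": 0},
  {"jaw": -1,"travel": [0,0,0],"turn": 0},
  {"jaw": -1,"travel": [0,0,0],"turn": 0},
  {"jaw": -1,"travel": [0,0,0],"turn": 0},
], newtons=50)

```text
time_s: 9.75
ee_pos: [0.6067, -0.1977, 0.1076]
tool_rot: [0.317, -0.016, 0.948, 0.004]
contact_force: [-1.4, 0.1, 2.5]
finger_gap: 0.0287
grasp_force: 49.5
```

>>> carry_out([
  {"jaw": -1,"travel": [0,0,0.1],"turn": 0},
  {"jaw": -1,"travel": [0,0,0.2],"turn": 0},
  {"jaw": -1,"travel": [0,0,0.35],"turn": 0},
  {"jaw": -1,"travel": [-0.05,0,0.5],"turn": 0},
  {"jaw": -1,"travel": [-0.07,0,0.6],"turn": 0},
  {"jaw": -1,"travel": [-0.07,0,0.6],"turn": 0},
])

```text
time_s: 10.25
ee_pos: [0.6046, -0.1979, 0.1264]
tool_rot: [0.317, -0.016, 0.948, 0.004]
contact_force: [0.9, -1.1, -3.8]
finger_gap: 0.0285
grasp_force: 49.6
```

```bash
python3 -c "
from h import *
o,M=st();print(o['moment'].round(2))
d=camera('side');save('d3.png',cv2.resize(d['image'][90:240,120:320],(800,600),interpolation=cv2.INTER_CUBIC))"
```

```text
t 10.25 j [-0.717  0.165  2.015  0.794  0.611 -2.907] tcp [ 0.6046 -0.1979  0.1264] lean 37.01 head 1.7 y [-0.034  0.999 -0.003] F [ 0.9 -1.1 -3.8] gap 0.0285 grasp pt [ 0.5932 -0.1983  0.1416]
[-0.01  0.65 -0.01]
```

View pics/d3.png

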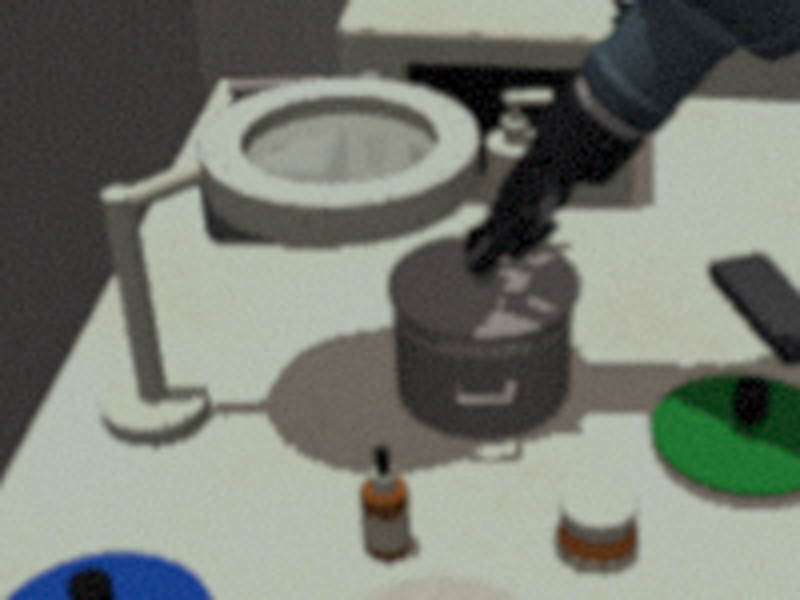

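>>> carry_out([
  {"jaw": -1,"travel": [-0.3,0,0.05],"turn": 0},
  {"jaw": -1,"travel": [-0.8,0,0.1],"turn": 0},
  {"jaw": -1,"travel": [-1.4,0,0.2],"turn": 0},
  {"jaw": -1,"travel": [-2,0,0.4],"turn": 0},
  {"jaw": -1,"travel": [-2.6,0,0.7],"turn": 0},
  {"jaw": -1,"travel": [-3.1,0.1,1.2],"turn": 0},
  {"jaw": -1,"travel": [-3.4,0.3,1.8],"turn": 0},
  {"jaw": -1,"travel": [-3.5,0.6,2.4],"turn": 0},
  {"jaw": -1,"travel": [-3.5,1,3],"turn": 0},
  {"jaw": -1,"travel": [-3.5,1.5,3.6],"turn": 0},
  {"jaw": -1,"travel": [-3.5,2.1,4],"turn": 0},
  {"jaw": -1,"travel": [-3.5,2.8,4.2],"turn": 0},
])

```text
time_s: 11.3
ee_pos: [0.4994, -0.114, 0.2534]
tool_rot: [0.318, -0.016, 0.948, 0.003]
contact_force: [0.5, 0.6, -3.1]
finger_gap: 0.0286
grasp_force: 50.0
```

Run:
```python
from h import *
import pickle
o,M=st()
C=pickle.load(open('c0.pkl','rb'))
for n in('scene','side'):
    P=deproj(C[n])
    for lo,hi in((.05,.125),(.085,.11)):
        q=P[(P[...,2]>lo)&(P[...,2]<hi)&(abs(P[...,0]-.59)<.11)&(abs(P[...,1]-.2)<.11)]
        print(n,len(q),cv2.minEnclosingCircle(q[:,:2].astype(np.float32)),np.percentile(q[:,2],[5,50,95]).round(4),q[:,:2].min(0),q[:,:2].max(0))
```

```text
t 11.3 j [-0.736 -0.398  2.218  0.559  0.903 -2.598] tcp [ 0.4994 -0.114   0.2534] lean 37.08 head 1.51 y [-0.032  0.999 -0.004] F [ 0.5  0.6 -3.1] gap 0.0286 grasp pt [ 0.4879 -0.1143  0.2686]
scene 864 ((0.587022602558136, 0.20132260024547577), 0.07332657277584076) [0.0907 0.0941 0.0974] [0.51893112 0.12985295] [0.65906553 0.27022813]
scene 864 ((0.587022602558136, 0.20132260024547577), 0.07332657277584076) [0.0907 0.0941 0.0974] [0.51893112 0.12985295] [0.65906553 0.27022813]
side 1937 ((0.5868164896965027, 0.20312732458114624), 0.07029125094413757) [0.0951 0.0972 0.0991] [0.51729657 0.13660097] [0.65553341 0.27315929]
side 1937 ((0.5868164896965027, 0.20312732458114624), 0.07029125094413757) [0.0951 0.0972 0.0991] [0.51729657 0.13660097] [0.65553341 0.27315929]
```

>>> carry_out([
  {"jaw": -1,"travel": [0,0.7,0],"turn": 0},
  {"jaw": -1,"travel": [0.1,1.6,0],"turn": 0},
  {"jaw": -1,"travel": [0.4,2.6,0],"turn": 0},
  {"jaw": -1,"travel": [0.8,3.6,0],"turn": 0},
  {"jaw": -1,"travel": [1.2,4.6,0],"turn": 0},
  {"jaw": -1,"travel": [1.6,5.6,0],"turn": 0},
  {"jaw": -1,"travel": [2,6.6,0],"turn": 0},
  {"jaw": -1,"travel": [2.4,7.6,0],"turn": 0},
  {"jaw": -1,"travel": [2.8,8.6,0],"turn": 0},
  {"jaw": -1,"travel": [3.1,9.5,0],"turn": 0},
  {"jaw": -1,"travel": [3.27,10.2,0],"turn": 0},
  {"jaw": -1,"travel": [3.27,10.55,0],"turn": 0},
])

```text
time_s: 12.3
ee_pos: [0.597, 0.2051, 0.2505]
tool_rot: [0.316, -0.017, 0.949, 0.005]
contact_force: [0.4, -1.0, -4.0]
finger_gap: 0.0285
grasp_force: 50.2
```

>>> carry_out([
  {"jaw": -1,"travel": [0,0,-0.5],"turn": 0},
  {"jaw": -1,"travel": [0,0,-1.1],"turn": 0},
  {"jaw": -1,"travel": [0,0,-1.7],"turn": 0},
  {"jaw": -1,"travel": [0,0,-2.3],"turn": 0},
  {"jaw": -1,"travel": [0,0,-2.7],"turn": 0},
  {"jaw": -1,"travel": [0,0,-2.9],"turn": 0},
  {"jaw": -1,"travel": [0,0,-3],"turn": 0},
  {"jaw": -1,"travel": [0,0,-3],"turn": 0},
])

```text
time_s: 12.97
ee_pos: [0.597, 0.2025, 0.1607]
tool_rot: [0.316, -0.016, 0.949, 0.004]
contact_force: [0.4, 1.3, -3.0]
finger_gap: 0.0286
grasp_force: 50.3
```

Run:
```python
from h import *
o,M=st();print(o['moment'].round(2))
d=camera('side');save('d4.png',cv2.resize(d['image'][150:300,140:340],(800,600),interpolation=cv2.INTER_CUBIC))
P=deproj(d);k=o['ee_pos']-.019*M[:,2]
q=P[(P[...,2]>k[2]-.036)&(P[...,2]<k[2]-.024)&(np.hypot(P[...,0]-k[0],P[...,1]-k[1])<.1)]
print('lid top',len(q),cv2.minEnclosingCircle(q[:,:2].astype(np.float32)),np.median(q[:,2]))
A=np.c_[q[:,:2]-k[:2],np.ones(len(q))];print('slopes deg',np.degrees(np.linalg.lstsq(A,q[:,2],rcond=None)[0][:2]).round(2))
```

```text
t 12.9667 j [ 0.187  0.08   2.022 -0.236  0.412 -1.232] tcp [0.597  0.2025 0.1607] lean 36.86 head 1.72 y [-0.033  0.999 -0.002] F [ 0.4  1.3 -3. ] gap 0.0286 grasp pt [0.5856 0.2021 0.1759]
[-0.05  0.66  0.07]
lid top 2028 ((0.5858178734779358, 0.20296528935432434), 0.08031564950942993) 0.14659017246406347
slopes deg [0.12 0.28]
```

View pics/d4.png

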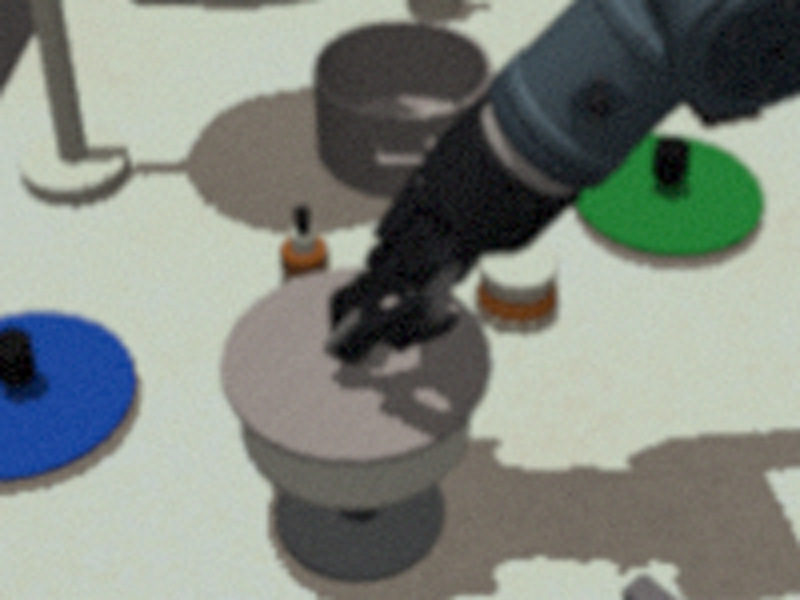

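>>> carry_out([
  {"jaw": -1,"travel": [0,0,-0.2],"turn": 0},
  {"jaw": -1,"travel": [0,0,-0.4],"turn": 0},
  {"jaw": -1,"travel": [0,0,-0.6],"turn": 0},
  {"jaw": -1,"travel": [0,0,-0.75],"turn": 0},
  {"jaw": -1,"travel": [0,0,-0.8],"turn": 0},
  {"jaw": -1,"travel": [0,0,-0.8],"turn": 0},
])

```text
time_s: 13.52
ee_pos: [0.5971, 0.2028, 0.1364]
tool_rot: [0.316, -0.016, 0.949, 0.004]
contact_force: [-0.4, 0.4, -3.8]
finger_gap: 0.0285
grasp_force: 50.3
```

>>> carry_out([
  {"jaw": -1,"travel": [0,0,-0.03],"turn": 0},
  {"jaw": -1,"travel": [0,0,-0.06],"turn": 0},
  {"jaw": -1,"travel": [0,0,-0.06],"turn": 0},
])

```text
time_s: 13.77
ee_pos: [0.5976, 0.2029, 0.1358]
tool_rot: [0.317, -0.016, 0.948, 0.004]
contact_force: [0.1, -0.5, -3.1]
finger_gap: 0.0288
grasp_force: 50.3
```

>>> carry_out([
  {"jaw": -1,"travel": [0,0,-0.03],"turn": 0},
  {"jaw": -1,"travel": [0,0,-0.06],"turn": 0},
  {"jaw": -1,"travel": [0,0,-0.06],"turn": 0},
])

```text
time_s: 14.02
ee_pos: [0.5975, 0.2028, 0.1338]
tool_rot: [0.317, -0.016, 0.948, 0.004]
contact_force: [0.6, 0.4, -4.5]
finger_gap: 0.0284
grasp_force: 50.3
```

>>> carry_out([
  {"jaw": -1,"travel": [0,0,-0.03],"turn": 0},
  {"jaw": -1,"travel": [0,0,-0.06],"turn": 0},
  {"jaw": -1,"travel": [0,0,-0.06],"turn": 0},
])

```text
time_s: 14.27
ee_pos: [0.5974, 0.2028, 0.1318]
tool_rot: [0.317, -0.016, 0.948, 0.004]
contact_force: [-0.0, 0.8, -4.0]
finger_gap: 0.0284
grasp_force: 50.3
```

>>> carry_out([
  {"jaw": -1,"travel": [0,0,-0.02],"turn": 0},
  {"jaw": -1,"travel": [0,0,-0.04],"turn": 0},
  {"jaw": -1,"travel": [0,0,-0.04],"turn": 0},
])

```text
time_s: 14.52
ee_pos: [0.5975, 0.2028, 0.1307]
tool_rot: [0.317, -0.016, 0.948, 0.004]
contact_force: [-0.0, -0.2, -4.1]
finger_gap: 0.0289
grasp_force: 50.3
```

>>> carry_out([
  {"jaw": -1,"travel": [0,0,-0.02],"turn": 0},
  {"jaw": -1,"travel": [0,0,-0.04],"turn": 0},
  {"jaw": -1,"travel": [0,0,-0.04],"turn": 0},
])

```text
time_s: 14.77
ee_pos: [0.5974, 0.2028, 0.1294]
tool_rot: [0.317, -0.016, 0.948, 0.004]
contact_force: [0.2, 0.2, -3.0]
finger_gap: 0.0286
grasp_force: 50.3
```

>>> carry_out([
  {"jaw": -1,"travel": [0,0,-0.02],"turn": 0},
  {"jaw": -1,"travel": [0,0,-0.04],"turn": 0},
  {"jaw": -1,"travel": [0,0,-0.04],"turn": 0},
])

```text
time_s: 15.02
ee_pos: [0.5977, 0.2029, 0.1286]
tool_rot: [0.317, -0.016, 0.948, 0.004]
contact_force: [-0.5, -0.8, -2.4]
finger_gap: 0.0285
grasp_force: 50.3
```

>>> carry_out([
  {"jaw": -1,"travel": [0,0,-0.02],"turn": 0},
  {"jaw": -1,"travel": [0,0,-0.03],"turn": 0},
  {"jaw": -1,"travel": [0,0,-0.03],"turn": 0},
])

```text
time_s: 15.27
ee_pos: [0.5978, 0.2029, 0.1279]
tool_rot: [0.317, -0.016, 0.948, 0.004]
contact_force: [-0.8, -0.6, -0.7]
finger_gap: 0.0288
grasp_force: 50.3
```

>>> carry_out([
  {"jaw": -1,"travel": [0,0,-0.02],"turn": 0},
  {"jaw": -1,"travel": [0,0,-0.02],"turn": 0},
  {"jaw": -1,"travel": [0,0,-0.02],"turn": 0},
])

```text
time_s: 15.52
ee_pos: [0.5979, 0.2029, 0.1274]
tool_rot: [0.317, -0.016, 0.948, 0.004]
contact_force: [-0.9, 0.2, 1.4]
finger_gap: 0.0286
grasp_force: 50.4
```

Run:
```python
from h import *
o,M=st();print(o['moment'].round(2))
for i in range(4): camera('side'); print(observe()['contact_force'].round(1))
```

```text
t 15.5167 j [ 0.188  0.144  2.037 -0.291  0.333 -1.173] tcp [0.5979 0.2029 0.1274] lean 37.0 head 1.78 y [-0.034  0.999 -0.002] F [-0.9  0.2  1.4] gap 0.0286 grasp pt [0.5865 0.2026 0.1425]
[-0.03  0.5  -0.02]
[-1.2  0.4  1. ]
[-1.9 -0.2  0.7]
[-1.  -0.3  1.2]
[-1.8 -1.7  0.9]
```

>>> carry_out([
  {"jaw": -0.3,"travel": [0,0,0],"turn": 0},
  {"jaw": -0.2,"travel": [0,0,0],"turn": 0},
  {"jaw": 0,"travel": [0,0,0],"turn": 0},
  {"jaw": 0.3,"travel": [0,0,0],"turn": 0},
  {"jaw": 0.7,"travel": [0,0,0],"turn": 0},
  {"jaw": 1,"travel": [0,0,0],"turn": 0},
  {"jaw": 1,"travel": [0,0,0],"turn": 0},
  {"jaw": 1,"travel": [0,0,0],"turn": 0},
], newtons=20)

```text
time_s: 16.38
ee_pos: [0.5976, 0.2028, 0.1269]
tool_rot: [0.317, -0.016, 0.948, 0.004]
contact_force: [0.0, -0.3, -0.3]
finger_gap: 0.0851
grasp_force: 0.0
```

>>> carry_out([
  {"jaw": 1,"travel": [-0.2,0,0.27],"turn": 0},
  {"jaw": 1,"travel": [-0.5,-0.02,0.67],"turn": 0},
  {"jaw": 1,"travel": [-0.9,-0.03,1.2],"turn": 0},
  {"jaw": 1,"travel": [-1.4,-0.05,1.86],"turn": 0},
  {"jaw": 1,"travel": [-1.9,-0.06,2.5],"turn": 0},
  {"jaw": 1,"travel": [-2.4,-0.08,3.2],"turn": 0},
  {"jaw": 1,"travel": [-2.7,-0.1,3.8],"turn": 0},
  {"jaw": 1,"travel": [-2.9,-0.1,4.4],"turn": 0},
  {"jaw": 1,"travel": [-2.9,-0.1,4.4],"turn": 0},
  {"jaw": 1,"travel": [-2.9,-0.1,4.4],"turn": 0},
])

```text
time_s: 17.22
ee_pos: [0.5111, 0.2001, 0.2604]
tool_rot: [0.318, -0.016, 0.948, 0.005]
contact_force: [-0.8, -0.4, -0.9]
finger_gap: 0.0857
grasp_force: 0.0
```

Run:
```python
from h import *
o,M=st()
d=camera('side');save('d5.png',d['image']);s=camera('scene')
for c in(d,s):
    P=deproj(c)
    q=P[(P[...,2]>.103)&(P[...,2]<.122)&(np.hypot(P[...,0]-.587,P[...,1]-.202)<.1)]
    print('lid',len(q),cv2.minEnclosingCircle(q[:,:2].astype(np.float32)),np.median(q[:,2]))
    q=P[(P[...,2]>.08)&(P[...,2]<.09)&(np.hypot(P[...,0]-.596,P[...,1]+.197)<.1)]
    print('pot',len(q),cv2.minEnclosingCircle(q[:,:2].astype(np.float32)))
```

```text
t 17.2167 j [ 0.225 -0.274  2.117 -0.188  0.668 -1.27 ] tcp [0.5111 0.2001 0.2604] lean 37.14 head 1.83 y [-0.034  0.999 -0.001] F [-0.8 -0.4 -0.9] gap 0.0857 grasp pt [0.4996 0.1997 0.2756]
lid 2372 ((0.5868019461631775, 0.202977254986763), 0.08040203899145126) 0.11358701993768144
pot 225 ((0.5933470129966736, -0.19798001646995544), 0.0774349495768547)
lid 1012 ((0.5858612060546875, 0.1998366415500641), 0.08354491740465164) 0.11049844664107927
pot 156 ((0.5953567028045654, -0.20133048295974731), 0.07628760486841202)
```

View pics/d5.png

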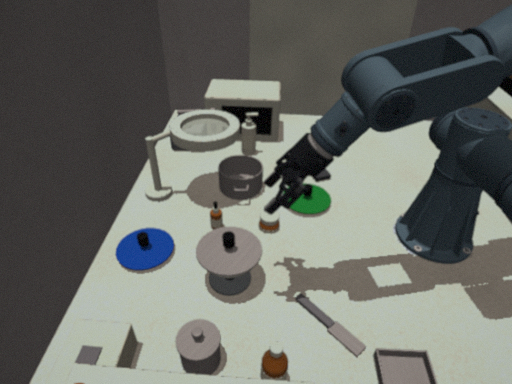

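The lid sits level and knob up at the centre of the rest (229,255). The pot (240,178), the lamp and the other things are where they were, and the gripper is clear.

```bash
python3 -c "
from workcell import *
print(job_done())"
```

```text
the job is handed in; nothing more can be done
None
```

The lid is off the pot and lies level, knob up, about 1 mm from the centre of the lid rest by the camera; the pot, lamp and other items look undisturbed, and I handed the job in at about 17 s (result not shown).

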